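# Blank off the open dry-air outlet, then open the valve

## Task

Close off the one open push-fit outlet on the dry-air manifold: take the orange-handled blanking plug from its black holder and press it into the open fitting until it clicks and stays locked in when you let go, never pushing with more than 25 N, because the stop inside it is delicate. Only then, with the plug locked and let go, swing the red valve lever all the way over, away from its starting side, to turn the air on. Leave the tape, screwdriver and telephone where they are.

Things in the scene. Friction and masses are not known exactly. Their poses are not given: they have to be found in the camera images.
- plug_grip (a point): Centre of the orange round grip of the loose blanking plug (grip 24 mm diameter, 26 mm tall; z up along the plug). The plug, about 60 g and 76 mm tall, stands upright, nose down, in its holder: the tip of its brass nose is 63 mm below this point, the grip's underside 13 mm below, its top 13 mm above. It fits the fitting at any turn about its axis.
- plug: The same plug; origin at the tip of its nose, z up. The brass shank is 14 mm in diameter and 50 mm long, with a tapered nose (6.4 mm at the tip, 14 mm from 9 mm up) and a groove 11 to 20 mm above the tip, for the fitting's catches.
- holder: Black block 70 x 70 x 30 mm, fixed to the table, origin at the centre of its underside. The plug stands loosely in a hole 16 mm wide and 24 mm deep at its centre.
- port_mouth (a point): Centre of the mouth of the open push-fit fitting, on the flat top of its aluminium block, 76 mm above the table; z up, x and y as the manifold's. The round hole, 16 mm wide with a 3 mm bevel, goes straight down; a ring of blue collar pieces (36 mm across, 4 mm high) surrounds it. The depth of the works inside cannot be seen and differs: the locked plug's plug_grip is 17 to 36 mm above this point.
- port: The open fitting: upright block 46 x 46 x 52 mm, origin at the centre of its underside. Inside, a valve spring and sprung catches resist with a peak of about 7 to 18 N, then snap into the plug's groove; 2 to 3 mm beyond the click is a solid stop where force climbs at once. A plug that has not locked is lifted by the spring when let go, plug_grip then 39 mm or more above the mouth.
- used_a: One of the two other blocks, like the open one but filled: a plug is fixed in each, its orange grip reaching 39 mm above the block's top (115 mm above the table). The three blocks stand in a row 80 mm apart along the manifold's y; any of the three places may be the open one. Origin at the centre of its underside.
- manifold: Grey base plate 90 (x) x 400 (y) x 24 mm, fixed to the table, origin at the centre of its underside. The three blocks stand on it at y = -140, -60 and +20 mm, the valve lever at y = +140 mm.
- valve_tip (a point): Centre of the red ball (26 mm diameter) at the end of the valve lever on the manifold. The lever is a steel rod 10 mm thick that turns about a pivot along the manifold's y axis, 46 mm above the table; the ball is 70 mm from the pivot. At the start it leans about 29 degrees to the manifold's -x and the ball is 107 mm above the table. It moves with under 2 N at the ball.
- valve (a joint): Valve lever angle, rad: 0 to 0.1 at the start (shut, leaning to the manifold's -x), 1.0 at its end stop leaning to the manifold's +x (open). It stays where it is left.
- tape_c (a point): Centre of a white roll of tape lying flat, 68 mm diameter, 22 mm high, loose. Not to be moved.
- screwdriver_grip (a point): Middle of the blue handle (100 mm long, 26 mm thick) of a loose screwdriver, 200 mm long, lying on the table. Not to be moved.
- phone: White desk telephone 200 x 150 x 60 mm, loose, origin at the centre of its underside. Not to be moved.
There are look-alikes about, which are no part of the job. There is more than one size of the plug; the job needs the smaller.

How it is judged (in metres and radians):
On the way, in this order (a step that is already met when the one before it is completed fails the run):
1. the plug is locked in the open fitting and let go (z of plug_grip in the frame of port_mouth below 0.038 m and horizontal distance between plug_grip and port_mouth below 0.006 m and angle between plug_grip's own z axis and vertical below 0.12 rad and contact force between the fingers and plug below 0.3 N), for 0.3 s.
2. the valve lever is fully over (value of joint valve above 0.85 rad), for 0.1 s.
At the end, for the whole second after the job is handed in: The plug sits locked and at rest in the open fitting (centre of its grip less than 38 mm above the mouth, within 6 mm of its axis, upright within 0.12 rad), and the valve lever is over by more than 0.85 rad (z of plug_grip in the frame of port_mouth below 0.038 m and horizontal distance between plug_grip and port_mouth below 0.006 m and angle between plug_grip's own z axis and vertical below 0.12 rad and linear speed of plug below 0.02 m/s and value of joint valve above 0.85 rad); the robot touches nothing.
It fails at once if the plug is pressed too hard on the solid stop inside the fitting: more than 20 N there, which with the springs is over 25 N of push (contact force between plug and works_c0 above 20 N).
It fails at once if the valve is opened (beyond 0.3 rad) while the plug is not locked in (value of joint valve above 0.3 rad and not (z of plug_grip in the frame of port_mouth below 0.038 m and horizontal distance between plug_grip and port_mouth below 0.006 m and angle between plug_grip's own z axis and vertical below 0.12 rad)).
It fails at once if the tape, screwdriver or telephone is moved by more than 20 mm (distance of any of tape_c, screwdriver_grip, phone from where it was at the start of the episode above 0.02 m).
It also fails if it takes over 61 s, if anything falls off the work surface, if the arm or the gripper's body presses on something with over 40 N, if the wrist force passes 120 N, or if a joint passes its speed limit or range.

## Robot

A 6-joint arm with a two-finger parallel gripper is mounted at the origin on the work surface. World frame = base frame: x ahead of the robot, y to its left, z up, the work surface at z = 0. Lengths are in mm, angles in rad, forces in N, time in s.
With the tool pointing down it reaches from about 400 to 925 mm from the base axis. Payload 12.5 kg.
Tool frame: the origin (TCP) lies on the front face of the gripper's body, between the roots of the fingers; the fingertips stand 78 mm ahead of it and the grasp point (between the pads) lies 59 mm ahead of it (env.nose_length is the distance from the TCP to the fingertips, in mm); z points along the fingers, y is the line along which they close (so a half turn about z gives the same grasp; the last joint's range is limited). The gripper opens to 95 mm and grips with 3 to 60 N. Pads are 20 mm wide; open, the fingers measure 119 mm over their backs; the gripper's body (75 mm by 180 mm) begins 59 mm behind the grasp point.
Start: joints at [-1.315, 0.491, 1.559, -0, 1.092, -0.106], TCP at [221.246, -584.541, 292.261] pointing down, gripper open.
Joint ranges: [-3.1, 3.1], [-0.84, 2.19], [0.05, 2.79], [-1.13, 4.28], [0.06, 2.93], [-2.69, 2.69]. Speed limits (rad/s): [2.22, 2.22, 2.79, 3.14, 3.14, 3.14].

## Interface

Orientations are given as [roll, pitch, yaw] about the fixed x, y, z axes, in that order (R = Rz(yaw) Ry(pitch) Rx(roll)).
In Python, from cell import env gives the robot as it stands.
- The arm moves only by the tool jog_arm, never from a script. Its argument "motion" is a list of rows, each a list of 7 numbers: the turn, a rotation vector about the tool's x, y, z in degrees, then the shift along the tool's x, y, z in mm, then the finger opening in mm, from 0 to 95.1. In form: [[wx, wy, wz, x, y, z, hand], ...]. A call has 1 to 10 rows; each row shifts and turns the commanded pose from where the row before left it, along the tool's axes as they then stand; what a row does not reach is not made up. A row lasts 1/8 s, in which the tool goes at most 62.5 mm and 10.7 degrees, less where a joint would pass 70% of its speed; a pose out of reach is approached as far as the arm can. A call is refused whole if a number of a shift passes 62.5 or a number of a turn 10.7, either way. A call with a gripper value outside its range is refused whole. The fingers move at their own pace and stop on an object; the grip force is fixed at half the most. Time passes only in rows, so rows that do not move let the fingers close. It gives the time, the measured TCP pose, the force, the opening and the grip force at its end, in the units of the state.
- env.state(): the state, without advancing time (a new reading comes with each control period).
- env.read_camera(name): name is "side" or "top"; returns a dict with "color" (400x640x3 uint8, red, green, blue), "z_map" (400x640 float32, mm along the optical axis (not along the pixel's ray), 0 where there is no reading), "camera_matrix" (3x3 intrinsics, pixels), "k1" (the pictures are not rectified: a ray, as slopes to the right and down, at radius r is drawn at 1 + k1 r^2 times it, then the intrinsics apply), "world_to_cam" (4x4, takes a point from world to camera coordinates). Camera axes: x right, y up, looking along -z (the intrinsics and any distortion apply to the point x, -y, -z); pixel columns grow to the right and rows downward; lengths in mm; the calibration is good to about 2 mm. A picture is of the moment at which its call begins.
- env.job_done(): hands the job in; it is judged then, once.
Trained networks look in the newest picture that a camera, given by its name, has taken for a name from the list of things; names that differ only in an ending like _2 or _b are one class to them, and where a whole thing is asked for, a point or a joint stands for the part that bears it (a point fixed in the world has none). Each returns a list of dicts, best first, with "score" (0 to 1); they miss things now and then, are a little off and sometimes report something else, mostly with a low value. They report only what shows in the picture. A call takes as long as a camera call. They do not tell look-alikes from the thing itself.
- env.recognise(camera, thing): "location" ([column, row] in pixels, amid what is visible of it).
The state is a dict: "t": time; "joints": joint angles; "qvel": joint speeds; "tau": joint torques, N m; "eef_pos": TCP position; "tcp_rot": TCP orientation; "ft_force": force on the tool from outside, world axes, zero at the start; "moment": the same for the moment, N m; "opening": opening from 0.0 (shut) to 1.0 (fully open); "grip_force": force on a finger pad.
Only numpy, scipy, OpenCV 4.12 (cv2) and the standard library are available. Lean on these libraries where they do the work, as an engineer would, in place of code of your own. Each camera call takes 0.05 s, during which the arm holds its last target. There are 200 camera calls.

## Working session

There is one attempt and no reset: what is moved stays moved. The work goes in short steps, Python scripts to look and compute and a tool call to move; the robot and the scene stay as the last step left them, time stands still between calls to the robot, and variables do not carry over. Pictures are saved under pics/ and viewed, at most 10 in all, crops included, and the job is handed in when it is done.

Besides the shell and the picture viewer there is one more tool, called after "Request:" as a command line: name --pt "numbers of a row" for each row, then --argument value for the rest. jog_arm: Moves the arm, as the interface text tells. Its arguments: {"type":"object","properties":{"motion":{"type":"array"}},"required":["motion"]}

```bash
mkdir -p pics
cat > h.py <<'E'
import numpy as np, cv2
from cell import env
def ray(c,px):
    K=c["camera_matrix"];x=(px[0]-K[0,2])/K[0,0];y=(px[1]-K[1,2])/K[1,1]
    s=1.0
    r=np.hypot(x,y);u=r
    for _ in range(20): u=r/(1+c["k1"]*u*u)
    s=u/r if r>0 else 1
    return np.array([x*s,-y*s,-1.0])
def at_depth(c,px,d):
    T=np.linalg.inv(c["world_to_cam"]);return (T@np.r_[ray(c,px)*d,1])[:3]
def at_z(c,px,z):
    T=np.linalg.inv(c["world_to_cam"]);d=T[:3,:3]@ray(c,px);o=T[:3,3];return o+d*(z-o[2])/d[2]
def cloud(c):
    K=c["camera_matrix"];v,u=np.mgrid[0:400,0:640]
    x=(u-K[0,2])/K[0,0];y=(v-K[1,2])/K[1,1];r=np.hypot(x,y);q=r.copy()
    for _ in range(20): q=r/(1+c["k1"]*q*q)
    s=np.where(r>0,q/np.maximum(r,1e-9),1);d=c["z_map"]
    P=np.stack([x*s*d,-y*s*d,-d],-1);T=np.linalg.inv(c["world_to_cam"])
    W=P@T[:3,:3].T+T[:3,3];W[d==0]=np.nan;return W
def save(n,im): cv2.imwrite(f"pics/{n}.png",im[...,::-1])
E
python3 - <<'E'
from h import *
for n in("top","side"):
    c=env.read_camera(n);save(n,c["color"]);np.savez(n,**c)
    print(n,np.linalg.inv(c["world_to_cam"])[:3,3].round(),c["camera_matrix"][0,0],c["k1"]); W=cloud(c)
    for t in["plug_grip","holder","port_mouth","port","used_a","valve_tip","manifold","tape_c","screwdriver_grip","phone"]:
        for r in env.recognise(n,t)[:5]:
            u,v=r["location"];u_,v_=int(round(u)),int(round(v));print(t,round(r["score"],2),round(u),round(v),W[min(v_,399),min(u_,639)].round())
E
```

```text
top [ 479.   82. 1207.] 385.98101874356234 0.032406225057234256
plug_grip 0.56 464 199 [ 561. -358.   81.]
plug_grip 0.43 431 192 [ 580. -255.  102.]
holder 0.77 460 201 [ 557. -359.   47.]
port_mouth 0.27 302 193 [580. 117.  81.]
port 0.74 361 190 [588. -56.  80.]
used_a 0.54 311 186 [596.  90. 118.]
valve_tip 0.73 311 187 [594.  90. 113.]
valve_tip 0.41 271 192 [579. 203. 120.]
valve_tip 0.32 361 253 [399. -64.   1.]
manifold 0.7 307 194 [577. 102.  78.]
manifold 0.62 362 189 [593. -62.  61.]
manifold 0.35 199 207 [542. 425.  46.]
tape_c 0.67 359 249 [411. -58.   2.]
screwdriver_grip 0.77 281 239 [444. 182.  27.]
phone 0.87 198 211 [530. 427.  49.]
side [ 264. -879.  664.] 487.7040127755866 -0.013804072164272738
plug_grip 0.74 405 338 [ 554. -374.   68.]
plug_grip 0.56 395 293 [ 575. -283.   80.]
holder 0.9 404 361 [ 551. -386.   28.]
port_mouth 0.56 363 236 [585. -92.  72.]
port 0.72 361 236 [579. -96.  76.]
used_a 0.78 342 196 [593.  74.  75.]
valve_tip 0.71 290 158 [530. 361.  49.]
valve_tip 0.54 324 165 [587. 208.  94.]
manifold 0.77 339 239 [555. -24.  24.]
manifold 0.71 277 204 [452. 168.  20.]
tape_c 0.74 288 158 [524. 362.  50.]
tape_c 0.71 362 237 [582. -95.  73.]
tape_c 0.63 280 268 [412. -58.  -3.]
screwdriver_grip 0.83 277 205 [452. 171.  15.]
phone 0.56 286 159 [519. 367.  44.]
```

View pics/top.png

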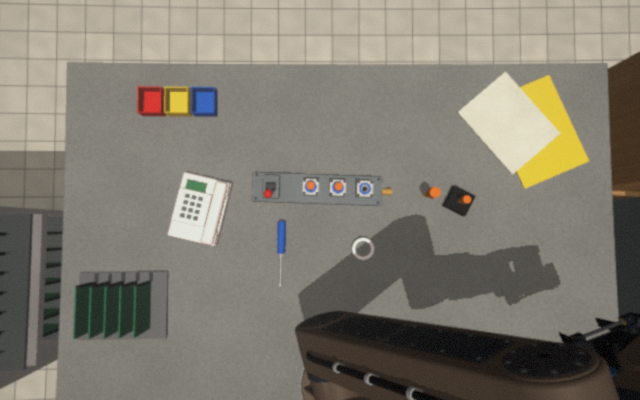

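View pics/side.png

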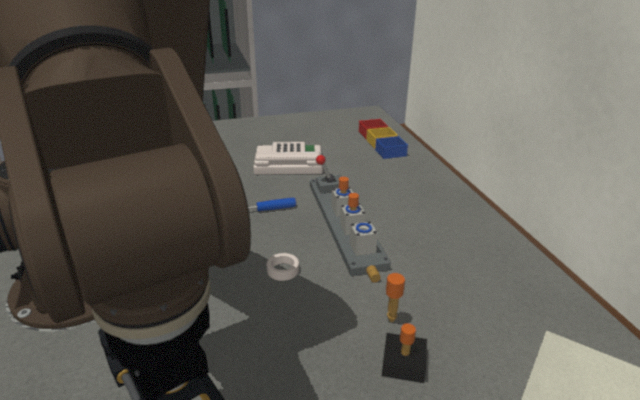

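The top view shows two orange-handled plugs: one at (464,199) standing in the black holder, and a larger one at (433,192) standing free (taller in the side view, at (395,293)). The holder plug fits the description. The open fitting is the blue ring without an orange grip at top (365,188), side (363,231). The red ball is at top (268,193). I'll confirm this in a crop and measure.

Run:
```python
from h import *
ct=dict(np.load("top.npz"));cs=dict(np.load("side.npz"))
a=cv2.resize(ct["color"][165:225,250:490],None,fx=3.3,fy=3.3,interpolation=2)
b=cv2.resize(cs["color"][210:390,320:450],None,fx=2.2,fy=2.2,interpolation=2)
im=np.zeros((a.shape[0]+b.shape[0],a.shape[1],3),np.uint8);im[:a.shape[0]]=a;im[a.shape[0]:,:b.shape[1]]=b;save("crop",im);print(im.shape)
for n,c in(("top",ct),("side",cs)):
    W=cloud(c);hsv=cv2.cvtColor(c["color"],cv2.COLOR_RGB2HSV);H,S,V=[hsv[...,i].astype(int) for i in range(3)]
    for nm,m,box in(("orange",(H>6)&(H<18)&(S>170)&(V>120),None),("red",((H<5)|(H>174))&(S>150)&(V>90),None),("blue",(H>100)&(H<125)&(S>110),None)):
        k,l,st,ce=cv2.connectedComponentsWithStats(m.astype(np.uint8))
        for i in range(1,k):
            if st[i,4]<15: continue
            P=W[l==i];P=P[~np.isnan(P[:,0])]
            if len(P)<5 or not(380<np.median(P[:,0])<700 and -450<np.median(P[:,1])<260):continue
            zt=np.percentile(P[:,2],90);Q=P[P[:,2]>zt-6]
            print(n,nm,st[i],ce[i].round(1),"med",np.median(P,0).round(),"zp90",zt.round(),"topmean",Q.mean(0).round(1))
W=cloud(ct)
m=(W[...,2]>15)&(W[...,2]<35)&(W[...,0]>520)&(W[...,0]<660)&(W[...,1]>-130)&(W[...,1]<270)
P=W[m][:,:2];print(len(P),cv2.minAreaRect(P.astype(np.float32)))
m=(W[...,2]>18)&(W[...,0]>500)&(W[...,0]<620)&(W[...,1]<-310)&(W[...,1]>-420)&(W[...,2]<38)
print("holder",cv2.minAreaRect(W[m][:,:2].astype(np.float32)))
```

```text
(594, 792, 3)
top orange [308 182   6   7  30] [310.2 184.8] med [600.  93. 116.] zp90 119.0 topmean [599.3  91.1 116.6]
top orange [336 183   5   7  30] [338.  185.9] med [597.  13. 114.] zp90 117.0 topmean [596.8  13.2 114.9]
top orange [429 188  11   9  85] [434. 192.] med [ 579. -263.  103.] zp90 106.0 topmean [ 579.8 -264.2  103.6]
top orange [462 195   9   9  60] [466.4 198.9] med [ 561. -366.   82.] zp90 84.0 topmean [ 560.2 -364.9   81.7]
top red [264 189   8   9  46] [267.5 193.1] med [576. 213. 121.] zp90 124.0 topmean [575.6 213.3 121.4]
top blue [360 184   6  10  16] [361.8 189.8] med [587. -58.  80.] zp90 83.0 topmean [589.6 -58.3  80.4]
top blue [278 221   7  32 221] [281.  236.6] med [450. 182.  24.] zp90 27.0 topmean [452.3 183.4  24.5]
side orange [340 177   8  13  68] [342.9 182.1] med [597.  83. 110.] zp90 114.0 topmean [599.   86.2 112.2]
side orange [349 194   9  13  77] [352.7 198.9] med [594.   3. 110.] zp90 114.0 topmean [596.1   6.  112.6]
side orange [388 274  16  25 309] [394.5 284.8] med [ 576. -277.   98.] zp90 102.0 topmean [ 578.7 -271.6  100.9]
side orange [401 324  14  21 210] [407.1 333.3] med [ 558. -373.   79.] zp90 82.0 topmean [ 560.  -369.8   80.4]
side red [317 155   8   9  49] [320.1 158.9] med [575. 202. 116.] zp90 120.0 topmean [574.8 205.4 117.5]
side blue [337 189  12   7  28] [342.  192.7] med [592.  81.  79.] zp90 80.0 topmean [595.7  83.4  78.7]
side blue [257 198  39  13 356] [275.9 203.9] med [450. 173.  18.] zp90 24.0 topmean [450.9 176.5  22. ]
side blue [346 206  14   7  40] [352.3 209.8] med [591.   1.  79.] zp90 80.0 topmean [594.1   3.2  78.7]
side blue [356 223  16  10  71] [363.4 227.3] med [594. -71.  79.] zp90 80.0 topmean [594.  -70.2  78.6]
2548 ((598.7466430664062, 70.39488220214844), (400.6820373535156, 90.51485443115234), 87.77389526367188)
holder ((560.9340209960938, -365.45489501953125), (72.39788818359375, 70.8548812866211), 61.23027038574219)
```

View pics/crop.png

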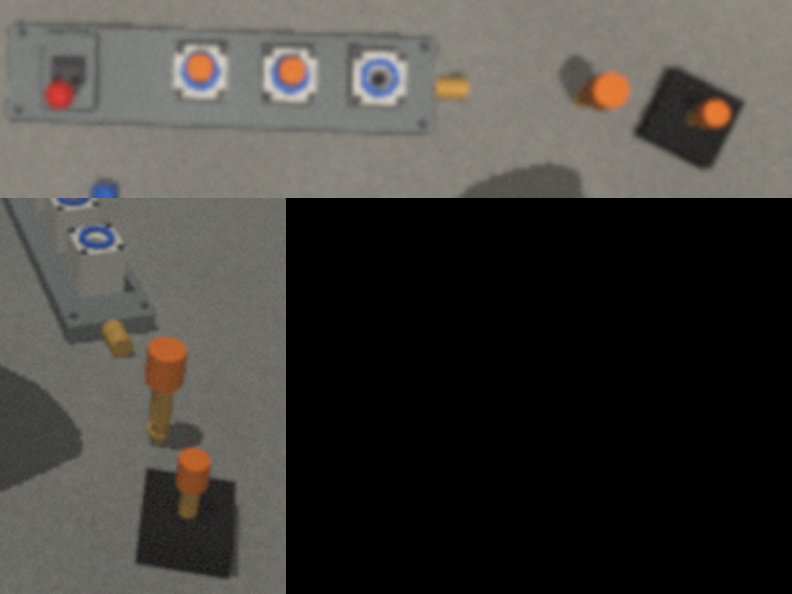

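The crop confirms it: the holder plug at top (466,199) is the shorter one, and the open fitting is the rightmost ring at (365,188), with a dark hole. The larger plug is free-standing at (434,192). Next I'll refine the targets and get the tool yaw.

Run:
```python
from h import *
from scipy.spatial.transform import Rotation as R
ct=dict(np.load("top.npz"));cs=dict(np.load("side.npz"))
print("ring top",at_z(ct,(250+379/3.3-.35,165+77/3.3-.35),80).round(1),"ring side",at_z(cs,(363.4,227.8),80).round(1),at_z(cs,(320+96.5/2.2-.3,210+(237.5-198)/2.2-.3),80).round(1))
print("plug top",at_z(ct,(466.4,198.9),80).round(1),"side",at_z(cs,(320+194/2.2-.3,210+(461-198)/2.2-.3),82).round(1), "big side",at_z(cs,(320+167/2.2-.3,210+(350-198)/2.2-.3),103).round(1))
print("used top",at_z(ct,(310.2,184.8),115).round(1),at_z(ct,(338,185.9),115).round(1),"ball",at_z(ct,(267.5,193.1),110).round(1))
s=env.state();print(s);print(np.array(R.from_euler('xyz',s["tcp_rot"]).as_matrix()).round(3))
```

```text
ring top [594.1 -66.8  80. ] ring side [592.6 -73.7  80. ] [593.1 -73.3  80. ]
plug top [ 560.9 -365.5   80. ] side [ 559.7 -370.2   82. ] big side [ 579.  -271.8  103. ]
used top [600.   92.2 115. ] [596.6  13.2 115. ] ball [577.1 213.7 110. ]
{'t': 1.1, 'joints': array([-1.31456671e+00,  4.90939433e-01,  1.55889844e+00,  5.50631932e-06,
        1.09166058e+00, -1.05611543e-01]), 'qvel': array([ 0.00029788, -0.00148344, -0.00070777, -0.00087185,  0.00097079,
        0.00181795]), 'tau': array([ 4.80994990e-03, -6.12464261e+01, -2.58433592e+01,  6.94263401e-02,
        4.44765645e-02, -6.14829992e-05]), 'eef_pos': array([ 221.2690883 , -584.54511042,  292.23697213]), 'tcp_rot': array([3.14149846e+00, 5.07069443e-06, 3.61838624e-01]), 'ft_force': array([ 0.08685197, -0.4823913 , -0.07484994]), 'moment': array([ 0.0383272 , -0.01069066, -0.03898154]), 'grip_force': 0.0, 'opening': 0.9978365158276785}
[[ 0.935  0.354  0.   ]
 [ 0.354 -0.935 -0.   ]
 [-0.     0.    -1.   ]]
```

Request:
jog_arm --pt "0 0 10.35 0 0 0 60" --pt "0 0 10.35 0 0 0 60" --pt "0 0 0 42.4 -27.2 0 60" --pt "0 0 0 42.4 -27.2 0 60" --pt "0 0 0 42.4 -27.2 0 60" --pt "0 0 0 42.4 -27.2 0 60" --pt "0 0 0 42.4 -27.2 0 60" --pt "0 0 0 42.4 -27.2 0 60" --pt "0 0 0 42.4 -27.2 0 60" --pt "0 0 0 42.4 -27.2 50 60"

```text
t: 2.35
eef_pos: [557.6, -369.5, 250.7]
tcp_rot: [3.137, -0.005, 0.001]
ft_force: [0.4, -1.4, -1.3]
opening: 0.631
grip_force: 0.0
```

Request:
jog_arm --pt "0 0 0 0 0 30 60" --pt "0 0 0 0 0 0 60"

```text
t: 2.6
eef_pos: [555.0, -369.3, 216.1]
tcp_rot: [-3.139, 0.003, 0.001]
ft_force: [-0.1, 0.0, 0.5]
opening: 0.627
grip_force: 0.0
```

Run:
```python
from h import *
print(env.state()["eef_pos"].round(1))
c=env.read_camera("side");save("s2",cv2.resize(c["color"][230:390,300:520],None,fx=3,fy=3,interpolation=2))
```

```text
[ 555.  -369.3  216.1]
```

View pics/s2.png

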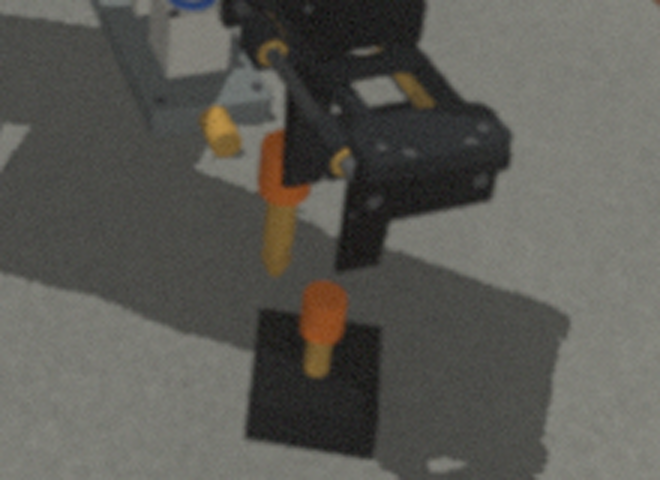

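The big plug is behind the left finger. Near fingertip in the crop is at (358,268), far at (297,183), and the grip is below at (324,312). I'll check whether that midpoint agrees with the measured TCP.

Run:
```python
from h import *
c=env.read_camera("side");
for p in((358,267),(300,184),(328,226)): print(at_z(c,(300+p[0]/3-.3,230+p[1]/3-.3),138).round(1))
for p in((325,298),): print("plug",at_z(c,(300+p[0]/3-.3,230+p[1]/3-.3),82).round(1))
```

```text
[ 556.4 -404.1  138. ]
[ 553.5 -339.4  138. ]
[ 554.3 -373.1  138. ]
plug [ 560.2 -369.9   82. ]
```

Request:
jog_arm --pt "0 0 0 5.3 -2 0 60" --pt "0 0 0 0 0 20 60" --pt "0 0 0 0 0 20 60" --pt "0 0 0 0 0 20 60" --pt "0 0 0 0 0 10 60" --pt "0 0 0 0 0 10 60" --pt "0 0 0 0 0 0 60"

```text
t: 3.58
eef_pos: [560.6, -368.1, 138.1]
tcp_rot: [-3.141, 0.0, 0.0]
ft_force: [0.3, -0.2, -0.0]
opening: 0.633
grip_force: 0.0
```

Request:
jog_arm --pt "0 0 0 0 0 2 60" --pt "0 0 0 0 0 0 40" --pt "0 0 0 0 0 0 26" --pt "0 0 0 0 0 0 15" --pt "0 0 0 0 0 0 15" --pt "0 0 0 0 0 0 15" --pt "0 0 0 0 0 0 15" --pt "0 0 0 0 0 0 15"

```text
t: 4.58
eef_pos: [560.6, -367.9, 136.2]
tcp_rot: [-3.141, 0.0, 0.001]
ft_force: [0.5, 2.4, 0.9]
opening: 0.245
grip_force: 29.8
```

Request:
jog_arm --pt "0 0 0 0 0 -10 15" --pt "0 0 0 0 0 -20 15" --pt "0 0 0 0 0 -30 15" --pt "0 0 0 0 0 -40 15" --pt "0 0 0 0 0 -40 15" --pt "0 0 0 0 0 0 15"

```text
t: 5.32
eef_pos: [561.1, -368.5, 281.2]
tcp_rot: [3.137, -0.006, 0.0]
ft_force: [0.3, -0.3, -0.7]
opening: 0.248
grip_force: 29.8
```

Request:
jog_arm --pt "0 0 0 4.1 -25 0 15" --pt "0 0 0 4.1 -45 0 15" --pt "0 0 0 4.1 -45 0 15" --pt "0 0 0 4.1 -45 0 15" --pt "0 0 0 4.1 -45 0 15" --pt "0 0 0 4.1 -45 0 15" --pt "0 0 0 4.1 -30 0 15" --pt "0 0 0 4.1 -18 0 15" --pt "0 0 0 0 0 0 15" --pt "0 0 0 0 0 0 15"

```text
t: 6.58
eef_pos: [593.1, -70.7, 276.0]
tcp_rot: [3.141, 0.0, 0.0]
ft_force: [-0.1, -0.1, 0.0]
opening: 0.251
grip_force: 29.8
```

Request:
jog_arm --pt "0 0 0 0 0 20 15" --pt "0 0 0 0 0 20 15" --pt "0 0 0 0 0 12 15" --pt "0 0 0 0 0 0 15" --pt "0 0 0 0 0 0 15"

```text
t: 7.2
eef_pos: [593.5, -70.3, 224.8]
tcp_rot: [3.141, -0.001, 0.0]
ft_force: [0.6, 0.4, -0.7]
opening: 0.246
grip_force: 29.8
```

Run:
```python
from h import *
print(env.state()["eef_pos"].round(1))
c=env.read_camera("side");a=cv2.resize(c["color"][170:270,310:420],None,fx=5.4,fy=5.4,interpolation=2)
save("s3",a)
T=np.linalg.inv(c["world_to_cam"])
from h import *
```

```text
[593.5 -70.3 224.8]
```

View pics/s3.png

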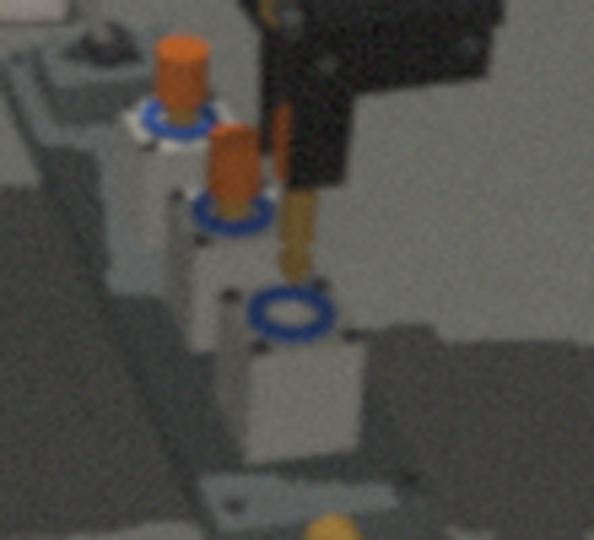

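Side view: the plug tip is at crop (295,283), just above the ring, whose centre is at (291,313).

Run:
```python
from h import *
c=env.read_camera("side");f=lambda p:(310+p[0]/5.4-.4,170+p[1]/5.4-.4)
print("tip",at_z(c,f((295,284)),94.8).round(1),"ring",at_z(c,f((291,313)),80).round(1),"shank",at_z(c,f((302,190)),111.5).round(1))
t=env.read_camera("top");
hsv=cv2.cvtColor(c["color"],cv2.COLOR_RGB2HSV);m=((hsv[...,0]>100)&(hsv[...,0]<128)&(hsv[...,1]>110)).astype(np.uint8)
k,l,st,ce=cv2.connectedComponentsWithStats(m)
for i in range(1,k):
    if st[i,4]>15: print(st[i],ce[i].round(1),at_z(c,ce[i],80).round(1))
print(cloud(t)[183:196,355:376,2].round()[::3,::3])
```

```text
tip [593.3 -74.7  94.8] ring [593.1 -72.9  80. ] shank [610.3 -34.2 111.5]
[384 137  23  21 386] [395.1 146.9] [824.9 293.1  80. ]
[337 189  12   7  28] [342.  192.7] [595.   81.2  80. ]
[257 198  39  13 338] [275.9 204.1] [431.6  70.6  80. ]
[346 207  14   6  36] [352.5 210.2] [ 5.933e+02 -5.000e-01  8.000e+01]
[356 223  15  10  64] [363.5 227.8] [592.7 -73.6  80. ]
[[436. 502. 512. 508. 510. 445. 448.]
 [449. 514. 516. 515. 512. 509. 512.]
 [469. 517. 518. 517. 515. 510. 513.]
 [483. 521. 521. 519. 507. 509. 513.]
 [495. 522. 521. 520. 506. 511. 529.]]
```

Run:
```python
from h import *
c=dict(np.load("side.npz"))
def proj(p):
    q=c["world_to_cam"]@np.r_[p,1];x,y=q[0]/-q[2],-q[1]/-q[2];s=1+c["k1"]*(x*x+y*y);K=c["camera_matrix"];return K[0,0]*x*s+K[0,2],K[1,1]*y*s+K[1,2]
for z in(95,125,145): u,v=proj((593.3,-74.7,z));print(z,round((u-309.6)*5.4),round((v-169.6)*5.4))
```

```text
95 295 284
125 299 219
145 302 174
```

Request:
jog_arm --pt "0 0 0 0 -1 4 15" --pt "0 0 0 0 0 5 15" --pt "0 0 0 0 0 5 15" --pt "0 0 0 0 0 4 15" --pt "0 0 0 0 0 3 15" --pt "0 0 0 0 0 2 15" --pt "0 0 0 0 0 0 15"

```text
t: 8.22
eef_pos: [593.2, -69.0, 201.1]
tcp_rot: [3.142, 0.0, 0.0]
ft_force: [-0.1, 0.0, -0.1]
opening: 0.246
grip_force: 29.8
```

Request:
jog_arm --pt "0 0 0 0 0 2 15" --pt "0 0 0 0 0 2 15" --pt "0 0 0 0 0 2 15" --pt "0 0 0 0 0 0 15"

```text
t: 8.72
eef_pos: [593.1, -69.0, 195.0]
tcp_rot: [-3.142, 0.0, 0.001]
ft_force: [-0.2, 0.1, -1.2]
opening: 0.248
grip_force: 29.8
```

Request:
jog_arm --pt "0 0 0 0 0 2 15" --pt "0 0 0 0 0 2 15" --pt "0 0 0 0 0 2 15" --pt "0 0 0 0 0 0 15"

```text
t: 9.22
eef_pos: [593.3, -69.1, 189.1]
tcp_rot: [3.141, -0.0, 0.001]
ft_force: [-0.2, -0.3, 0.8]
opening: 0.247
grip_force: 29.8
```

Request:
jog_arm --pt "0 0 0 0 0 2 15" --pt "0 0 0 0 0 2 15" --pt "0 0 0 0 0 0 15"

```text
t: 9.6
eef_pos: [593.2, -69.0, 185.1]
tcp_rot: [3.142, 0.0, 0.0]
ft_force: [0.6, 0.0, 2.3]
opening: 0.244
grip_force: 29.8
```

Request:
jog_arm --pt "0 0 0 0 0 1 15" --pt "0 0 0 0 0 1 15" --pt "0 0 0 0 0 0 15"

```text
t: 9.98
eef_pos: [593.3, -69.0, 183.2]
tcp_rot: [3.141, -0.0, 0.001]
ft_force: [1.6, -0.4, 3.2]
opening: 0.249
grip_force: 29.8
```

Request:
jog_arm --pt "0 0 0 0 0 1 15" --pt "0 0 0 0 0 0 15"

```text
t: 10.22
eef_pos: [593.3, -69.0, 182.2]
tcp_rot: [3.141, -0.0, 0.001]
ft_force: [1.3, 0.2, 3.9]
opening: 0.247
grip_force: 29.8
```

Request:
jog_arm --pt "0 0 0 0 0 1 15" --pt "0 0 0 0 0 0 15"

```text
t: 10.48
eef_pos: [593.2, -69.0, 181.2]
tcp_rot: [3.141, -0.0, 0.001]
ft_force: [0.1, 0.3, 4.5]
opening: 0.249
grip_force: 29.8
```

Request:
jog_arm --pt "0 0 0 0 0 1 15" --pt "0 0 0 0 0 0 15"

```text
t: 10.72
eef_pos: [593.3, -69.0, 180.3]
tcp_rot: [3.141, -0.0, 0.001]
ft_force: [-0.1, 0.4, 4.3]
opening: 0.247
grip_force: 29.8
```

Request:
jog_arm --pt "0 0 0 0 0 1 15" --pt "0 0 0 0 0 0 15"

```text
t: 10.98
eef_pos: [593.3, -69.0, 179.2]
tcp_rot: [3.141, -0.0, 0.001]
ft_force: [0.2, -0.4, 5.1]
opening: 0.245
grip_force: 29.8
```

Request:
jog_arm --pt "0 0 0 0 0 1 15" --pt "0 0 0 0 0 0 15"

```text
t: 11.22
eef_pos: [593.3, -69.0, 178.3]
tcp_rot: [3.141, -0.0, 0.001]
ft_force: [-0.2, 0.1, 4.8]
opening: 0.247
grip_force: 29.8
```

Request:
jog_arm --pt "0 0 0 0 0 1 15" --pt "0 0 0 0 0 0 15"

```text
t: 11.48
eef_pos: [593.2, -69.0, 177.1]
tcp_rot: [3.141, -0.0, 0.001]
ft_force: [0.5, -0.2, 4.1]
opening: 0.245
grip_force: 29.8
```

Request:
jog_arm --pt "0 0 0 0 0 1 15" --pt "0 0 0 0 0 0 15"

```text
t: 11.72
eef_pos: [593.2, -69.0, 176.1]
tcp_rot: [3.142, 0.0, 0.001]
ft_force: [-0.4, 0.0, 3.7]
opening: 0.248
grip_force: 29.8
```

Request:
jog_arm --pt "0 0 0 0 0 1 15" --pt "0 0 0 0 0 0 15"

```text
t: 11.98
eef_pos: [593.2, -69.0, 175.1]
tcp_rot: [3.142, 0.0, 0.001]
ft_force: [1.1, -0.7, 4.6]
opening: 0.245
grip_force: 29.8
```

Request:
jog_arm --pt "0 0 0 0 0 1 15" --pt "0 0 0 0 0 0 15"

```text
t: 12.22
eef_pos: [593.2, -69.0, 174.0]
tcp_rot: [3.142, 0.0, 0.0]
ft_force: [1.0, -0.0, 2.0]
opening: 0.246
grip_force: 29.8
```

Request:
jog_arm --pt "0 0 0 0 0 1 15" --pt "0 0 0 0 0 0 15"

```text
t: 12.48
eef_pos: [593.0, -68.9, 172.6]
tcp_rot: [-3.141, 0.001, 0.001]
ft_force: [0.3, -0.6, -2.5]
opening: 0.249
grip_force: 29.8
```

Request:
jog_arm --pt "0 0 0 0 0 0 15" --pt "0 0 0 0 0 0 15"

```text
t: 12.72
eef_pos: [593.0, -68.9, 172.7]
tcp_rot: [-3.141, 0.001, 0.001]
ft_force: [1.0, -0.4, -5.3]
opening: 0.248
grip_force: 29.8
```

Request:
jog_arm --pt "0 0 0 0 0 0.7 15" --pt "0 0 0 0 0 0 15"

```text
t: 12.98
eef_pos: [593.2, -69.0, 172.6]
tcp_rot: [3.142, -0.0, 0.0]
ft_force: [0.2, 0.1, -1.4]
opening: 0.249
grip_force: 29.8
```

Request:
jog_arm --pt "0 0 0 0 0 -1 15" --pt "0 0 0 0 0 -1 15" --pt "0 0 0 0 0 0 15"

```text
t: 13.35
eef_pos: [592.7, -68.7, 173.4]
tcp_rot: [-3.141, 0.002, 0.0]
ft_force: [3.0, 1.8, -20.9]
opening: 0.246
grip_force: 29.8
```

The plug resists a 20 N upward tug, so it is locked. I'll relax the load and let go.

Request:
jog_arm --pt "0 0 0 0 0 1.6 15" --pt "0 0 0 0 0 0 15" --pt "0 0 0 0 0 0 40" --pt "0 0 0 0 0 0 40" --pt "0 0 0 0 0 0 40" --pt "0 0 0 0 0 0 40" --pt "0 0 0 0 0 0 40" --pt "0 0 0 0 0 0 40" --pt "0 0 0 0 0 0 40"

```text
t: 14.48
eef_pos: [593.2, -69.0, 172.9]
tcp_rot: [3.142, -0.0, 0.001]
ft_force: [0.3, -0.1, -0.6]
opening: 0.423
grip_force: 0.0
```

Request:
jog_arm --pt "0 0 0 0 0 -20 40" --pt "0 0 0 0 0 -40 40" --pt "0 0 0 0 0 -40 40" --pt "0 0 0 -50 0 0 40" --pt "0 0 0 -50 0 0 0" --pt "0 0 0 -50 0 0 0" --pt "0 0 0 0 0 0 0"

```text
t: 15.35
eef_pos: [440.7, -68.8, 273.3]
tcp_rot: [-3.142, 0.001, -0.0]
ft_force: [0.6, 0.1, -0.0]
opening: 0.167
grip_force: 0.0
```

Run:
```python
from h import *
print(env.state()["eef_pos"].round(1))
c=env.read_camera("side");save("s4",cv2.resize(c["color"][140:270,280:420],None,fx=4.2,fy=4.2,interpolation=2))
hsv=cv2.cvtColor(c["color"],cv2.COLOR_RGB2HSV);W=cloud(c);m=((hsv[...,0]>6)&(hsv[...,0]<18)&(hsv[...,1]>170)&(hsv[...,2]>100)).astype(np.uint8)
k,l,st,ce=cv2.connectedComponentsWithStats(m)
for i in range(1,k):
    if st[i,4]>40: P=W[l==i];print(st[i],np.nanpercentile(P,90,axis=0).round(1),np.nanmedian(P,0).round(1))
```

```text
[440.7 -68.8 273.3]
[340 177   8  13  82] [604.1  91.5 113.9] [597.4  82.5 106.9]
[349 194   9  13  93] [600.7  11.3 113.9] [593.6   2.2 106.3]
[360 210   9  16 112] [596.6 -69.3 117.7] [590.1 -78.5 111.4]
[387 274  17  25 329] [ 586.3 -263.7  102.1] [ 575.9 -277.8   96.8]
```

View pics/s4.png

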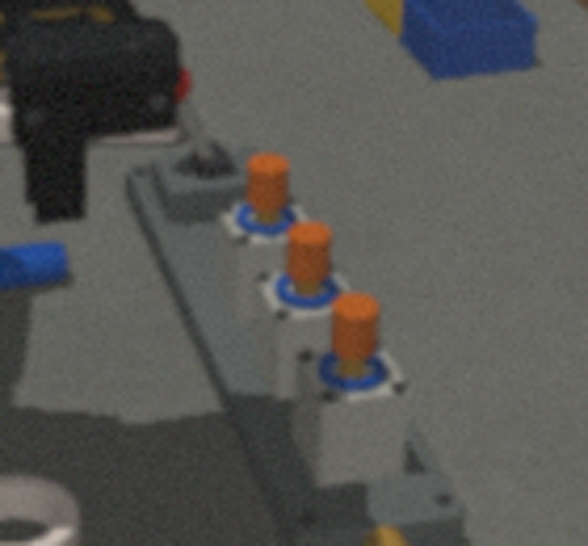

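The fresh plug sits at the same level as its neighbours (crop (355,330)). Its grip is about 30 mm above the mouth, so it is locked. The red ball is at crop (183,83), still on its starting side. Next is the lever.

Request:
jog_arm --pt "0 0 0 10.6 -25 0 0" --pt "0 0 0 10.6 -40 0 0" --pt "0 0 0 10.6 -45 0 0" --pt "0 0 0 10.6 -45 0 0" --pt "0 0 0 10.6 -45 0 0" --pt "0 0 0 10.6 -45 0 0" --pt "0 0 0 10.6 -34 0 0" --pt "0 0 0 0 0 40 0" --pt "0 0 0 0 0 40 0" --pt "0 0 0 0 0 20 0"

```text
t: 16.65
eef_pos: [517.7, 210.5, 170.5]
tcp_rot: [3.141, 0.002, 0.001]
ft_force: [0.3, 0.6, 0.7]
opening: 0.001
grip_force: 0.0
```

Request:
jog_arm --pt "0 0 0 10 0 0 0" --pt "0 0 0 10 0 0 0" --pt "0 0 0 10 0 0 0" --pt "0 0 0 10 0 0 0" --pt "0 0 0 10 0 0 0" --pt "0 0 0 10 0 0 0" --pt "0 0 0 10 0 0 0" --pt "0 0 0 10 0 0 0" --pt "0 0 0 0 0 0 0"

```text
t: 17.77
eef_pos: [598.0, 209.9, 172.7]
tcp_rot: [3.142, -0.0, 0.0]
ft_force: [-0.6, -0.1, 0.1]
opening: 0.003
grip_force: 0.0
```

Request:
jog_arm --pt "0 0 0 6 0 0 0" --pt "0 0 0 5 0 0 0" --pt "0 0 0 3 0 0 0" --pt "0 0 0 0 0 0 0"

```text
t: 18.27
eef_pos: [611.5, 210.0, 172.9]
tcp_rot: [3.142, -0.0, 0.0]
ft_force: [-0.7, 0.8, 0.2]
opening: 0.006
grip_force: 0.0
```

Run:
```python
from h import *
c=env.read_camera("side");save("s5",cv2.resize(c["color"][120:250,280:420],None,fx=4.2,fy=4.2,interpolation=2))
```

```text
(no output)
```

View pics/s5.png

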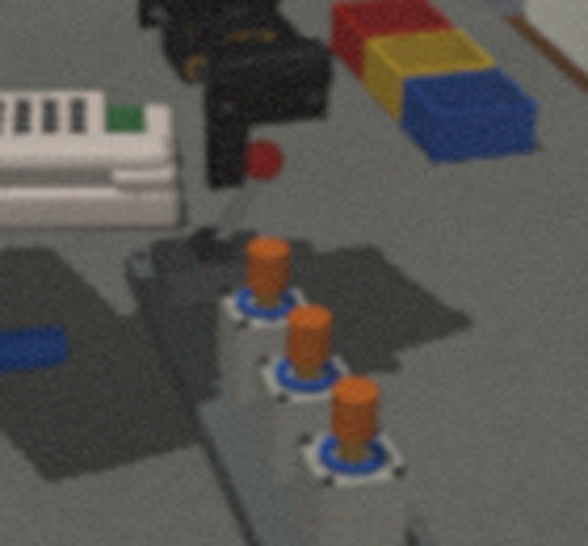

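The ball at crop (264,160) now leans to +x, with the finger against it. I'll push in small steps to the end stop.

Request:
jog_arm --pt "0 0 0 2 0 0 0" --pt "0 0 0 2 0 0 0" --pt "0 0 0 0 0 0 0"

```text
t: 18.7
eef_pos: [614.7, 210.0, 172.7]
tcp_rot: [3.141, 0.002, 0.001]
ft_force: [-4.9, 0.2, 1.5]
opening: 0.004
grip_force: 2.4
```

Request:
jog_arm --pt "0 0 0 1 0 0 0" --pt "0 0 0 0 0 0 0"

```text
t: 18.95
eef_pos: [615.0, 210.1, 172.7]
tcp_rot: [3.141, 0.004, 0.001]
ft_force: [-8.5, 1.2, 3.3]
opening: 0.004
grip_force: 4.4
```

That is the end stop: the force is rising and the tool has stopped moving. Retreating.

Request:
jog_arm --pt "0 0 0 -20 0 0 0" --pt "0 0 0 -40 0 0 0" --pt "0 0 0 -40 0 0 0" --pt "0 0 0 -20 0 -40 0" --pt "0 0 0 0 0 -40 0" --pt "0 0 0 0 0 0 0" --pt "0 0 0 0 0 0 0"

```text
t: 19.82
eef_pos: [496.2, 209.9, 252.5]
tcp_rot: [3.141, -0.0, 0.0]
ft_force: [-0.1, 0.9, -0.6]
opening: 0.005
grip_force: 0.0
```

Run:
```python
from h import *
print(env.state()["eef_pos"].round(1))
for n in("side","top"):
    c=env.read_camera(n);hsv=cv2.cvtColor(c["color"],cv2.COLOR_RGB2HSV);W=cloud(c)
    for nm,lo,hi in(("red",(0,150,90),(5,255,255)),("or",(6,170,100),(18,255,255))):
        k,l,st,ce=cv2.connectedComponentsWithStats(cv2.inRange(hsv,lo,hi))
        for i in range(1,k):
            P=W[l==i]
            if 15<st[i,4]<400 and 400<np.nanmedian(P[:,0])<700: print(n,nm,st[i],np.nanmedian(P,0).round(1))
```

```text
[496.2 209.9 252.5]
side red [340 154   8   8  48] [636.2 200.7 112.2]
side or [339 177   9  13  85] [597.3  82.6 109.2]
side or [349 193   9  14  96] [594.5   2.6 108.8]
side or [360 210  10  16 105] [589.8 -78.  112. ]
side or [387 274  17  25 332] [ 575.8 -277.8   96.3]
top red [265 168   8   8  51] [636.2 211.  117.6]
top or [308 182   6   7  32] [599.6  92.8 114.6]
top or [336 183   5   7  30] [596.6  13.2 114.6]
top or [363 184   7   7  34] [592.9 -66.5 117.6]
top or [429 188  11   9  85] [ 579.6 -263.5  102.1]
```

The ball is now at x≈636, which matches the end stop, and the plug is locked in place. The robot is clear of everything, so I'm handing in.

```bash
python3 -c "
from cell import env
print(env.job_done())"
```

```text
the job is handed in; nothing more can be done
None
```

The blanking plug is locked in the open fitting (it held against a 20 N upward tug), the valve lever is over against its end stop, and the job is handed in; no verdict was returned.

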